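# Put the flux, paste and cleaner away in the bottle crate

### The arm

A 6-joint arm with a two-finger parallel gripper is mounted at the origin on the work surface. World frame = base frame: x ahead of the robot, y to its left, z up, the work surface at z = 0. Lengths are in m, angles in rad, forces in N, time in s.
With the tool pointing down it reaches from about 0.35 to 0.975 m from the base axis. Payload 4.9 kg.
Tool frame: the origin (TCP) lies at the very end of the fingers, on their centre line; the grasp point (between the pads) lies 19 mm behind it; z points along the fingers, x is the direction in which the jaws open and shut, and the axes are right-handed (so a half turn about z gives the same grasp; the last joint's range is limited). The gripper opens to 85 mm and grips with 20 to 120 N. Pads are 22 mm wide; open, the fingers measure 114 mm over their backs; the gripper's body (76 mm by 85 mm) begins 54 mm behind the grasp point. The pads swing forward as they close: fully open they stand 13 mm farther back than shut.
Start: joints at [1.138, 0.053, 1.613, -0, 1.476, -0.119], TCP at [0.193, 0.594, 0.231] pointing down, gripper open.
Joint ranges: [-3.01, 3.01], [-1.01, 2.22], [0.06, 2.58], [-1.02, 4.17], [0.09, 2.62], [-3.14, 3.14]. Speed limits (rad/s): [2.57, 2.57, 3.14, 3.14, 3.14, 3.14].

### API

Orientations are given as a rotation vector (axis times angle).
In Python, from station import readout, viewer, ctrl, nets gives the robot as it stands. The module is installed in compiled form; this text tells all that it offers.
- The arm moves only by the tool step_arm, never from a script. Its argument "moves" is a list that holds one entry, the list of rows, each a list of 4 numbers: the shift along the world's x, y, z in cm, then the turn about the world's z in rad. In form: [[[dx, dy, dz, yaw], ...]]. A call has 1 to 10 rows; each row shifts and turns the commanded pose from where the row before left it; what a row does not reach is not made up. A row lasts 1/12 s, in which the tool goes at most 41.7 mm and 7.16 degrees, less where a joint would pass 70% of its speed; a pose out of reach is approached as far as the arm can. A call is refused whole if a number of a shift passes 4.17 or a number of a turn 0.125, either way. A call with a gripper value outside its range is refused whole. "grip" is the closure, from 0 (fully open) to 1 (shut), set as the call begins (left out, the last holds). The fingers move at their own pace and stop on an object; "squeeze" is the grip in N (left out, the last holds). Time passes only in rows, so rows that do not move let the fingers close. It gives the time, the measured TCP pose, the force and the opening at its end, in the units of the state.
- readout.get_obs(): the state, without advancing time (a new reading comes with each control period).
- viewer.get_image(name): name is "scene" or "top"; returns the picture (480x640x3 uint8, blue, green, red); there is no depth.
- viewer.calibration(name): a dict with "camera_matrix" (3x3 intrinsics, pixels), "k1" (the pictures are not rectified: a ray, as slopes to the right and down, at radius r is drawn at 1 + k1 r^2 times it, then the intrinsics apply), "R" (3x3) and "t" (3): a world point X has camera coordinates R X + t. Camera axes: x right, y down, z forward; pixel columns grow to the right and rows downward; lengths in m; the calibration is good to about 2 mm. A picture is of the moment at which its call begins. calibration takes no time and is no camera call.
- ctrl.finish_job(): hands the job in, once; it reports no verdict.
Trained networks look in the newest picture that a camera, given by its name, has taken for a name from the list of things; names that differ only in an ending like _2 or _b are one class to them, and where a whole thing is asked for, a point or a joint stands for the part that bears it (a point fixed in the world has none). Each returns a list of dicts, best first, with "confidence" (0 to 1); they miss things now and then, are a little off and sometimes report something else, mostly with a low value. They report only what shows in the picture. A call takes as long as a camera call.
- nets.masks_of(camera, thing): "region" (480x640 bool, what is visible of it) and "box" ([left, top, right, bottom] in pixels, round what is visible of it).
- nets.pinpoint(camera, thing): "at" ([column, row] in pixels: a listed point, or the origin of a listed thing).
The state is a dict: "t": time; "q": joint angles; "dq": joint speeds; "effort": joint torques, N m; "tool_pos": TCP position; "tool_rot": TCP orientation; "contact_force": force on the tool from outside, world axes, zero at the start; "wrist_torque": the same for the moment, N m; "opening": finger opening in m.
Only numpy, scipy, OpenCV 4.12 (cv2) and the standard library are available. Lean on these libraries where they do the work, as an engineer would, in place of code of your own. Each camera call takes 0.05 s, during which the arm holds its last target. There are 200 camera calls.

### The job

First lift the orange solder reel out of the bottle crate and stand it in the low steel tray next to the black reel. Then stand the amber flux bottle, the white paste jar with the red lid and the silver cleaner can upright on the floor of the crate's three free cells, one per cell. Keep them upright, set them down gently instead of dropping them, and leave everything else where it is.

Things in the scene. Friction and masses are not known exactly. Their poses are not given: they have to be found in the camera images.
- crate: blue divided crate, fixed, 148 (x) by 220 (y) by 36 mm high, 2 cells along x by 3 along y; cells 68 mm square, pitch 72 mm, walls and dividers 4 mm thick, 36 mm high, floor 4 mm thick. Three cells hold white bottles, one the orange reel, two are empty but for a thin grey felt disc (under 1 mm) that stays there; which is which varies. Origin: centre of its underside
- reel: full reel of solder with orange flanges, plain cylinder 50 mm diameter, 70 mm high, about 0.3 kg, standing in one of the crate's cells; origin: centre of its underside, z up
- reel_b: reel like the other but with black flanges (50 mm diameter, 70 mm high), standing in the tray at its +x end, to be left there; origin: centre of its underside
- tray: low open steel tray, fixed, 156 (x) by 84 (y) by 18 mm high, walls and floor 4 mm thick; the black reel stands about 37 mm towards its +x from the centre, the -x half is free (a reel fits with its axis 37 mm towards -x from the centre). Origin: centre of its underside
- flux: amber flux bottle with a yellow cap and paper label, about 0.14 kg, standing on the bench; 44 mm diameter up to 50 mm, sloping shoulder to 63 mm, screw cap 28 mm diameter from 67 to 95 mm (total height 95 mm); grip it by the cap. Origin: centre of its underside, z up
- jar: white paste jar with a blue band and red lid, plain cylinder 48 mm diameter, 75 mm high, about 0.16 kg, standing on the bench; origin: centre of its underside, z up
- can: silver cleaner can with a yellow band and grey cap, plain cylinder 44 mm diameter, 90 mm high, about 0.12 kg, standing on the bench; origin: centre of its underside, z up
- cell0 (a point): centre of the floor (upper face, 4 mm above the bench) of the crate's cell at -36 mm in x and -72 mm in y of the crate's frame; axes as the crate's
- cell1 (a point): centre of the floor (upper face, 4 mm above the bench) of the crate's cell at -36 mm in x and 0 mm in y of the crate's frame; axes as the crate's
- cell2 (a point): centre of the floor (upper face, 4 mm above the bench) of the crate's cell at -36 mm in x and 72 mm in y of the crate's frame; axes as the crate's
- cell3 (a point): centre of the floor (upper face, 4 mm above the bench) of the crate's cell at +36 mm in x and -72 mm in y of the crate's frame; axes as the crate's
- cell4 (a point): centre of the floor (upper face, 4 mm above the bench) of the crate's cell at +36 mm in x and 0 mm in y of the crate's frame; axes as the crate's
- cell5 (a point): centre of the floor (upper face, 4 mm above the bench) of the crate's cell at +36 mm in x and 72 mm in y of the crate's frame; axes as the crate's
- stock_a: white bottle with a green label and green cap standing in a crate cell, to be left there; shape as the flux bottle, 95 mm high, 44 mm body, 28 mm cap; origin: centre of its underside
- stock_b: white bottle with a green label and black cap standing in a crate cell, to be left there; shape as the flux bottle, 95 mm high, 44 mm body, 28 mm cap; origin: centre of its underside
- stock_c: white bottle with a green label and green cap standing in a crate cell, to be left there; shape as the flux bottle, 95 mm high, 44 mm body, 28 mm cap; origin: centre of its underside
- pcb: bystander: green circuit board 80 by 110 mm, up to 17 mm high, flat on the bench; origin: centre of its underside
- screwdriver: bystander: red-handled screwdriver lying on the bench; origin: on its axis line, x along it
- mug: bystander: blue mug, 80 mm diameter, 90 mm high, handle on its +y side; origin: centre of its underside
- tip_tin: bystander: dark round tip-cleaner tin with brass wool, 60 mm diameter, 36 mm high; origin: centre of its underside

How it is judged:
By the outcome, as a careful person would: the job done as asked, in the order asked, and still so for the second after the job is handed in, with the robot touching nothing.
It also fails if it takes over 72 s, if anything falls off the work surface, if the arm or the gripper's body presses on something with over 40 N, if the wrist force passes 120 N, or if a joint passes its speed limit or range.

## Working session

There is one attempt and no reset: what is moved stays moved. The work goes in short steps, Python scripts to look and compute and a tool call to move; the robot and the scene stay as the last step left them, time stands still between calls to the robot, and variables do not carry over. Pictures are saved under pics/ and viewed, about 8 in all and at most 12, crops included, and the job is handed in when it is done.

Besides the shell and the picture viewer there is one more tool, called after "Emit:" by a JSON object that holds its "fn" and its "kwargs". step_arm: Moves the arm, as the interface text tells. Its arguments: {"type":"object","properties":{"moves":{"type":"array","items":{"type":"array","items":{"type":"array","items":{"type":"number"}}}},"grip":{"type":"number"},"squeeze":{"type":"number"}},"required":["moves"]}

```bash
mkdir -p pics
cat > h.py <<'E'
import numpy as np, cv2
from station import readout, viewer, ctrl, nets
def und(c,px):
    K=np.array(c["camera_matrix"]);d=np.array([(px[0]-K[0,2])/K[0,0],(px[1]-K[1,2])/K[1,1]])
    s=d.copy()
    for _ in range(20): s=d/(1+c["k1"]*(s@s))
    return s
def ray(cam,px):
    c=viewer.calibration(cam);R=np.array(c["R"]);t=np.array(c["t"])
    s=und(c,px);return -R.T@t,R.T@np.array([s[0],s[1],1])
def at_z(cam,px,z):
    o,d=ray(cam,px);return o+d*(z-o[2])/d[2]
def proj(cam,X):
    c=viewer.calibration(cam);p=np.array(c["R"])@np.array(X)+np.array(c["t"]);s=p[:2]/p[2]
    s=s*(1+c["k1"]*(s@s));K=np.array(c["camera_matrix"]);return np.array([K[0,0]*s[0]+K[0,2],K[1,1]*s[1]+K[1,2]])
E
cat > a.py <<'E'
from h import *
for n in("scene","top"):
    cv2.imwrite(f"pics/{n}0.png",viewer.get_image(n)); print(n,"cam at",ray(n,(320,240))[0].round(3))
for th in ["crate","reel","tray","flux","jar","can","stock_a","mug","tip_tin","pcb","screwdriver"]:
    for n in("top","scene"):
        for r in nets.pinpoint(n,th)[:4]:
            if r["confidence"]>.3: print(th,n,round(r["confidence"],2),np.round(r["at"],1),at_z(n,r["at"],0)[:2].round(4))
print(readout.get_obs())
E
python3 a.py
```

```text
scene cam at [1.227 0.423 0.643]
top cam at [0.497 0.005 1.193]
crate top 0.84 [332.3 247.5] [0.5438 0.0048]
crate scene 0.67 [345.7 255.4] [0.5585 0.0165]
reel top 0.66 [331.1 258. ] [0.5198 0.0079]
reel top 0.55 [458.  249.3] [ 0.5361 -0.2828]
reel top 0.53 [249.1 160.8] [0.7473 0.1952]
reel scene 0.98 [260.3 207.1] [ 0.5176 -0.2833]
reel scene 0.75 [353.4 243.5] [0.51   0.0073]
tray top 0.64 [452.3 270.7] [ 0.4873 -0.2685]
tray scene 0.72 [265.9 205.5] [ 0.5029 -0.276 ]
flux top 0.84 [222.3 295. ] [0.4383 0.2575]
flux scene 0.81 [464.8 270.4] [0.4513 0.2619]
jar top 0.63 [167.8 268.6] [0.5    0.3829]
jar scene 0.82 [513.3 310.1] [0.5117 0.3853]
can top 0.72 [331.9 260.9] [0.5131 0.0061]
can top 0.69 [220.2 224.2] [0.6007 0.2623]
can scene 0.56 [437.  310.4] [0.5999 0.2602]
stock_a top 0.74 [367.7 237.3] [ 0.5662 -0.0766]
stock_a top 0.74 [297.8 251.6] [0.5354 0.084 ]
stock_a scene 0.92 [336.3 231.9] [ 0.4944 -0.0524]
stock_a scene 0.71 [376.4 259.7] [0.5313 0.0825]
stock_a scene 0.68 [311.7 243.7] [ 0.568  -0.0744]
mug top 0.73 [168.3 207.4] [0.6412 0.3826]
mug scene 0.63 [490.3 3
[... 483 characters left out ...]
1 254. ] [0.555  0.0125]
{'t': 1.2, 'q': array([ 1.13800256e+00,  5.26846915e-02,  1.61291201e+00,  2.39750381e-06,
        1.47601595e+00, -1.19029558e-01]), 'dq': array([-1.84732349e-03, -8.06525601e-04, -2.26235492e-04, -5.78078575e-05,
        1.03042444e-03,  4.31877438e-04]), 'effort': array([ 7.61698575e-04, -3.93675685e+01, -3.70466173e+01, -1.00730169e-04,
        2.98670211e-04,  5.90663390e-06]), 'tool_pos': array([0.19290541, 0.59445544, 0.23130589]), 'tool_rot': array([ 2.54123105e+00,  1.84707903e+00, -2.92519471e-05]), 'contact_force': array([ 0.67976444, -0.14162442, -0.71613153]), 'wrist_torque': array([ 0.02345908,  0.03936622, -0.03369006]), 'opening': 0.08507878008222715}
```

View pics/top0.png

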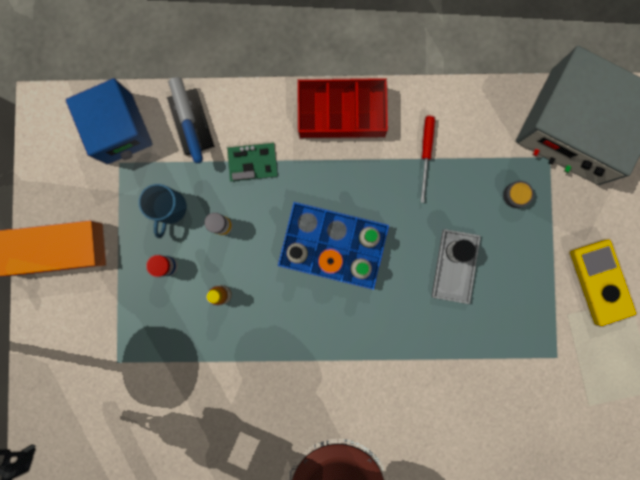

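View pics/scene0.png

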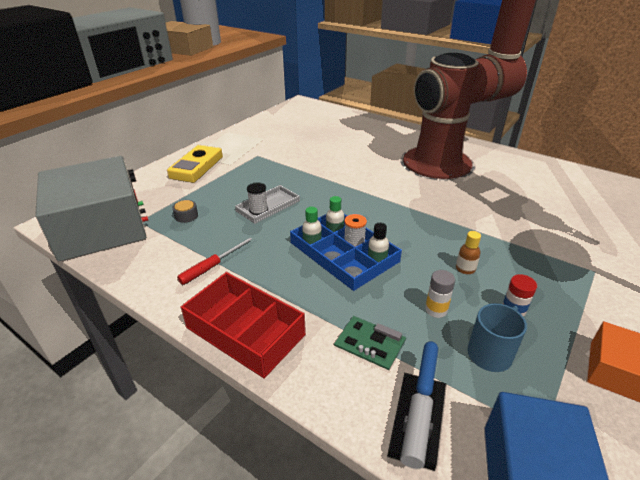

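The top view shows the reel in cell1 (331,261). The cells with felt discs are cell5 (308,223) and cell4 (339,231), and the bottles are in cells 0, 2 and 3. The free half of the tray is at its lower (−x) end, around (454,285). Next I'll refine the poses.

```bash
cat > b.py <<'E'
from h import *
from scipy.optimize import least_squares
im={n:viewer.get_image(n) for n in("top","scene")}
def blob(n,guess,z,lo,hi,rad):
    u,v=proj(n,[*guess,z]);hsv=cv2.cvtColor(im[n],cv2.COLOR_BGR2HSV)
    m=cv2.inRange(hsv,np.array(lo),np.array(hi));k=np.zeros_like(m);cv2.circle(k,(int(u),int(v)),rad,255,-1);m&=k
    N,L,S,C=cv2.connectedComponentsWithStats(m);i=1+np.argmax(S[1:,4]);return C[i],S[i]
for nm,g,z,lo,hi in [("reel",(.52,.007),.074,(5,150,120),(18,255,255)),("jar",(.507,.384),.075,(0,150,90),(8,255,255)),("jar2",(.507,.384),.075,(170,150,90),(180,255,255)),("flux",(.443,.26),.095,(22,150,120),(35,255,255)),("can",(.6,.261),.09,(0,0,90),(180,50,255)),("blackreel",(.526,-.283),.074,(0,0,0),(180,255,60)),("a",(.56,-.076),.099,(50,120,60),(80,255,255)),("b",(.495,-.055),.099,(50,120,60),(80,255,255))]:
    try:
        c,s=blob("top",g,z,lo,hi,16);print(nm,c.round(1),s,at_z("top",c,z)[:2].round(4))
    except Exception as e: print(nm,e)
def fit(pts,names,guess):
    obs=[]
    for n in("top","scene"):
        for nm in names:
            L=nets.pinpoint(n,nm)
            for r in L[:1]:
                if r["confidence"]>.3: obs.append((n,nm,r["at"]))
    def f(p):
        c,s=np.cos(p[2]),np.sin(p[2])
        return np.concatenate([proj(n,[p[0]+c*pts[m][0]-s*pts[m][1],p[1]+s*pts[m][0]+c*pts[m][1],pts[m][2]])-a for n,m,a in obs])
    r=least_squares(f,guess,loss="soft_l1",f_scale=1.5);print(r.x.round(4),[(o[0][0]+o[1][-1],*e.round(1)) for o,e in zip(obs,f(r.x).reshape(-1,2))])
P={f"cell{i}":((-.036,.036)[i//3],(-.072,0,.072)[i%3],.004) for i in range(6)};P["crate"]=(0,0,0)
fit(P,list(P),[.544,.005,-.2])
for th,h in("tray",.018),("crate",.036):
    for r in nets.masks_of("top",th)[:1]:
        m=r["region"].astype(np.uint8);h_=cv2.convexHull(cv2.findContours(m,0,1)[0][0] if 1 else 0)
        pts=np.array([at_z("top",p[0],h)[:2] for p in h_],np.float32);R=cv2.minAreaRect(pts);print(th,r["confidence"],R,r["box"])
    print([at_z("top",p,h)[:2].round(4).tolist() for p in cv2.boxPoints(R)] if 0 else cv2.boxPoints(R))
cv2.imwrite("pics/crop.png",cv2.resize(im["top"][190:310,270:490],None,fx=3.6,fy=3.6,interpolation=cv2.INTER_CUBIC))
E
python3 b.py
```

```text
reel [330.1 260.7] [319 250  23  22 379] [0.5126 0.01  ]
jar [157.2 265.4] [147 256  21  20 355] [0.5069 0.3821]
jar2 attempt to get argmax of an empty sequence
flux [212.9 296.1] [207 289  13  15 145] [0.4409 0.2572]
can [212.9 221.1] [198 204  29  33 513] [0.5998 0.2585]
blackreel [464.2 250.8] [452 240  25  24 426] [ 0.5302 -0.2781]
a [370.7 235.5] [365 230  12  12 116] [ 0.5642 -0.0763]
b [362.2 268.1] [356 263  13  12 110] [ 0.4959 -0.0573]
[ 0.5039 -0.045  -0.5613] [('t0', np.float64(10.8), np.float64(26.7)), ('t1', np.float64(-16.3), np.float64(10.1)), ('t2', np.float64(-43.2), np.float64(-6.4)), ('t3', np.float64(27.2), np.float64(-0.3)), ('t4', np.float64(0.2), np.float64(-16.8)), ('t5', np.float64(-26.8), np.float64(-33.3)), ('te', np.float64(57.2), np.float64(10.7)), ('s0', np.float64(3.0), np.float64(-17.0)), ('s1', np.float64(15.0), np.float64(-2.0)), ('s2', np.float64(28.2), np.float64(14.6)), ('s3', np.float64(-22.6), np.float64(-10.8)), ('s4', np.float64(-11.7), np.float64(4.8)), ('s5', np.float64(0.4), np.float64(22.1)), ('se', np.float64(-4.8), np.float64(-18.1))]
tray 0.56 ((0.49807578325271606, -0.2728349268436432), (0.09172791242599487, 0.1605779379606247), 80.78291320800781) [431.3, 234.1, 477.2, 304.8]
[[ 0.41147718 -0.30524638]
 [ 0.5699818  -0.33096704]
 [ 0.58467436 -0.24042347]
 [ 0.42616975 -0.21470281]]
crate 0.86 ((0.5467304587364197, 0.0028920918703079224), (0.22088411450386047, 0.14834685623645782), 75.16242980957031) [276.0, 208.4, 386.9, 289.3]
[[ 0.44674835 -0.08487304]
 [ 0.5901486  -0.12286166]
 [ 0.64671254  0.09065723]
 [ 0.5033123   0.12864584]]
```

View pics/crop.png

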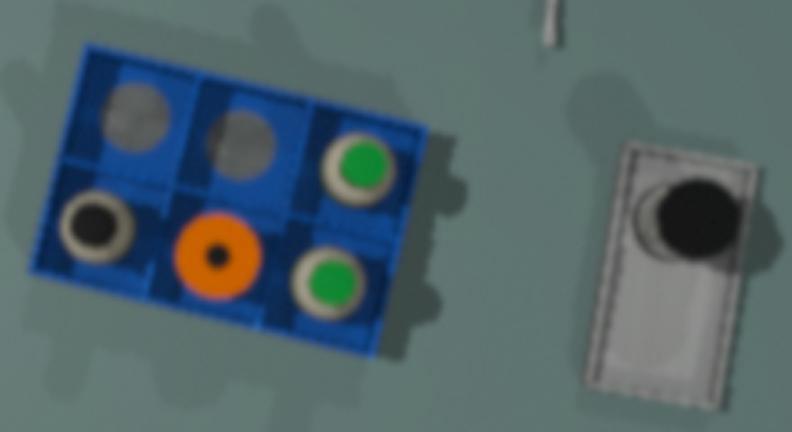

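The crop confirms it. The crate fits at centre (0.547, 0.003), yaw −0.259, measuring 221×148 mm against a nominal 220×148. The black reel stands at the upper end of the tray and the lower end is free. I'll go above the reel now.

Emit:
{"fn": "step_arm", "kwargs": {"moves": [[[1.8,-3.3,0,-0.09],[1.8,-3.3,0,-0.09],[1.8,-3.3,0,-0.09],[1.8,-3.3,0,-0.09],[1.8,-3.3,0,-0.09],[1.8,-3.3,0,-0.09],[1.8,-3.3,0,-0.09],[1.8,-3.3,0,-0.09],[1.8,-3.3,0,-0.09],[1.8,-3.3,0,-0.09]]], "grip": 0, "squeeze": 40}}

```text
t: 2.93
tool_pos: [0.3734, 0.2629, 0.2316]
tool_rot: [-3.093, -0.551, -0.001]
contact_force: [0.2, -0.1, 0.1]
opening: 0.0856
```

Emit:
{"fn": "step_arm", "kwargs": {"moves": [[[1.74,-3.15,0,-0.077],[1.74,-3.15,0,-0.077],[1.74,-3.15,0,-0.077],[1.74,-3.15,0,-0.077],[1.74,-3.15,0,-0.077],[1.74,-3.15,0,-0.077],[1.74,-3.15,0,-0.077],[1.74,-3.15,0,-0.077],[0,0,-4,0],[0,0,-4,0]]]}}

```text
t: 3.77
tool_pos: [0.5155, 0.0102, 0.154]
tool_rot: [-3.114, 0.411, -0.013]
contact_force: [1.0, 0.8, -1.3]
opening: 0.0853
```

Emit:
{"fn": "step_arm", "kwargs": {"moves": [[[-0.2,0,-2,0],[0,0,-2,0],[0,0,-2,0],[0,0,0,0],[0,0,0,0]]]}}

```text
t: 4.18
tool_pos: [0.5092, 0.0126, 0.0904]
tool_rot: [3.115, -0.406, -0.004]
contact_force: [0.7, 0.4, -0.1]
opening: 0.0853
```

```bash
cat > look.py <<'E'
import sys
from h import *
n,f,a,b,c,d,k=sys.argv[1:3]+[float(x) for x in sys.argv[3:]]
im=viewer.get_image(n)[int(b):int(d),int(a):int(c)]
cv2.imwrite(f,cv2.resize(im,None,fx=k,fy=k,interpolation=cv2.INTER_CUBIC)); print(readout.get_obs()["tool_pos"])
E
python3 look.py scene pics/l1.png 260 100 460 300 3
```

```text
[0.51046063 0.0124494  0.09201094]
```

View pics/l1.png

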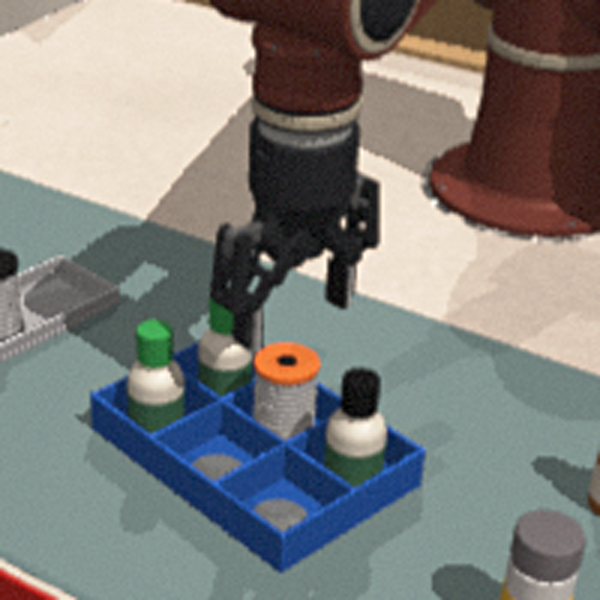

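```bash
python3 -c "
from h import *
for z in (.092,.105): print(proj('scene',[.5105,.0124,z]))
c,s=.967,-.256
for k in (.0425,-.0425): print(proj('scene',[.5105+k*c,.0124+k*s,.105]))
print(proj('scene',[.5125,.0105,.074]))
p=readout.get_obs();print(p['tool_pos'],p['q'])"
```

```text
[356.832474   212.37211581]
[357.09382548 207.55962279]
[343.08868732 214.42940528]
[370.49514541 200.98643485]
[355.31164311 219.04782104]
[0.51046063 0.0124494  0.09201094] [-1.21454144e-01 -9.25078897e-02  1.99861554e+00  1.11510944e-05
  1.23498739e+00  1.37482665e-01]
```

The fingertips straddle the reel: tips at (342,215) and (373,200) agree with the projection, and the reel top is at (356,221). I'll descend and grasp.

Emit:
{"fn": "step_arm", "kwargs": {"moves": [[[0.1,-0.1,-1.5,0],[0,0,-1.5,0],[0,0,-1.2,0],[0,0,-1.0,0],[0,0,0,0],[0,0,0,0]]]}}

```text
t: 4.73
tool_pos: [0.5111, 0.0115, 0.0394]
tool_rot: [3.115, -0.406, -0.0]
contact_force: [0.4, -0.4, -0.2]
opening: 0.0854
```

Emit:
{"fn": "step_arm", "kwargs": {"moves": [[[0,0,0,0],[0,0,0,0],[0,0,0,0],[0,0,0,0],[0,0,0,0],[0,0,0,0],[0,0,0,0],[0,0,0,0]]], "grip": 1}}

```text
t: 5.4
tool_pos: [0.5124, 0.0113, 0.0407]
tool_rot: [3.115, -0.406, 0.004]
contact_force: [1.7, 0.3, 5.4]
opening: 0.0493
```

Emit:
{"fn": "step_arm", "kwargs": {"moves": [[[0,0,0.7,0],[0,0,1.5,0],[0,0,2.3,0],[0,0,3,0],[0,0,3,0],[0,0,2,0],[0,0,1,0],[0,0,0,0]]], "squeeze": 50}}

```text
t: 6.07
tool_pos: [0.5119, 0.0114, 0.1764]
tool_rot: [-3.115, 0.406, -0.005]
contact_force: [0.9, -0.4, -2.8]
opening: 0.0491
```

Emit:
{"fn": "step_arm", "kwargs": {"moves": [[[-0.2,-1.0,0,-0.06],[-0.4,-2.2,0,-0.115],[-0.4,-2.2,0,-0.115],[-0.4,-2.2,0,-0.115],[-0.4,-2.2,0,-0.115],[-0.4,-2.2,0,-0.115],[-0.4,-2.2,0,-0.115],[-0.4,-2.2,0,-0.115],[-0.4,-2.2,0,-0.115],[-0.4,-2.2,0,-0.115]]]}}

```text
t: 6.9
tool_pos: [0.4711, -0.1966, 0.1709]
tool_rot: [2.443, -1.975, -0.009]
contact_force: [-0.0, 0.6, -3.2]
opening: 0.049
```

Emit:
{"fn": "step_arm", "kwargs": {"moves": [[[-0.4,-2.2,0,-0.115],[-0.4,-2.2,0,-0.115],[-0.4,-1.8,0,-0.11],[0,-1,0,-0.04],[0,0,-2,0],[0,0,-3,0],[0,0,-2,0],[0,0,0,0],[0,0,0,0]]]}}

```text
t: 7.65
tool_pos: [0.4595, -0.2668, 0.1014]
tool_rot: [2.034, -2.393, -0.01]
contact_force: [-0.1, -1.3, -2.5]
opening: 0.0487
```

Emit:
{"fn": "step_arm", "kwargs": {"moves": [[[0.2,-0.2,-2,0],[0,0,-2,0],[0,0,-1,0],[0,0,-0.5,0],[0,0,0,0],[0,0,0,0]]]}}

```text
t: 8.15
tool_pos: [0.4637, -0.2709, 0.0503]
tool_rot: [-2.033, 2.395, -0.002]
contact_force: [-0.1, 0.2, -2.8]
opening: 0.0489
```

```bash
python3 look.py scene pics/l2.png 200 120 340 240 4
```

```text
[ 0.46398631 -0.27111671  0.05075247]
```

View pics/l2.png

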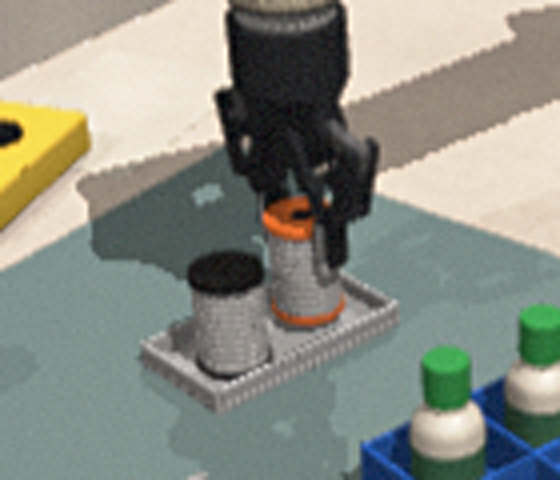

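The orange reel hangs over the free half of the tray, upright and clear of the black reel. I'll set it down slowly.

Emit:
{"fn": "step_arm", "kwargs": {"moves": [[[0,0,-0.5,0],[0,0,-0.2,0],[0,0,-0.1,0],[0,0,-0.1,0],[0,0,0,0],[0,0,0,0]]]}}

```text
t: 8.7
tool_pos: [0.4633, -0.2706, 0.0407]
tool_rot: [-2.033, 2.395, -0.0]
contact_force: [-1.0, 0.8, 1.2]
opening: 0.0487
```

Emit:
{"fn": "step_arm", "kwargs": {"moves": [[[0,0,-0.05,0],[0,0,0,0]]]}}

```text
t: 8.87
tool_pos: [0.4633, -0.2706, 0.0407]
tool_rot: [-2.033, 2.395, 0.0]
contact_force: [-2.8, 2.3, 4.7]
opening: 0.0485
```

Emit:
{"fn": "step_arm", "kwargs": {"moves": [[[0,0,0,0],[0,0,0,0],[0,0,0,0],[0,0,0,0],[0,0,0,0],[0,0,0,0]]], "grip": 0}}

```text
t: 9.37
tool_pos: [0.4631, -0.2706, 0.0398]
tool_rot: [-2.033, 2.395, -0.0]
contact_force: [-0.4, 1.0, -0.2]
opening: 0.0854
```

Emit:
{"fn": "step_arm", "kwargs": {"moves": [[[0,0,1,0],[0,0,2,0],[0,0,3,0],[0,0,4,0],[0,0,4,0],[0,0,3,0],[0,0,0,0]]]}}

```text
t: 9.95
tool_pos: [0.4665, -0.2731, 0.2198]
tool_rot: [-2.031, 2.393, -0.024]
contact_force: [0.5, 0.2, 1.0]
opening: 0.0854
```

Emit:
{"fn": "step_arm", "kwargs": {"moves": [[[0.2,2,0,-0.01],[0.24,3.6,0,-0.01],[0.24,3.6,0,-0.01],[0.24,3.6,0,-0.01],[0.24,3.6,0,-0.01],[0.24,3.6,0,-0.01],[0.24,3.6,0,-0.01],[0.24,3.6,0,-0.01],[0.24,3.6,0,-0.01],[0.24,3.6,0,-0.01]]]}}

```text
t: 10.78
tool_pos: [0.4863, 0.0752, 0.2101]
tool_rot: [-1.91, 2.494, -0.001]
contact_force: [1.8, -0.5, -0.4]
opening: 0.0852
```

Emit:
{"fn": "step_arm", "kwargs": {"moves": [[[0.24,3.6,0,0],[0.24,3.6,0,0],[0.24,3.6,0,0],[0.24,3.6,0,0],[0.24,3.6,0,0],[0.24,3.6,0,0],[0.24,3.6,0,0],[0.2,3,0,0],[0,2.5,0,0],[0,0,0,0]]]}}

```text
t: 11.62
tool_pos: [0.5047, 0.3843, 0.2097]
tool_rot: [-1.915, 2.489, 0.002]
contact_force: [-1.0, -0.7, 0.0]
opening: 0.0857
```

```bash
cat > c.py <<'E'
from h import *
cv2.imwrite("pics/full2.png",viewer.get_image("scene"));viewer.get_image("top")
from scipy.optimize import least_squares
# axis fit: triangulate bottom origin from both cams' masks: mid-box column lines
for th in("jar","can","flux","reel"):
    for n in("top","scene"):
        for r in nets.pinpoint(n,th)[:3]:
            if r["confidence"]>.4: print(th,n,round(r["confidence"],2),np.round(r["at"],1),at_z(n,r["at"],.004 if th=="reel" else 0)[:2].round(4))
print(readout.get_obs()["tool_pos"])
E
python3 c.py
```

```text
jar top 0.62 [168.  267.6] [0.5023 0.3825]
jar scene 0.74 [508.  312.2] [0.5235 0.3783]
can top 0.78 [219.3 227.1] [0.594  0.2643]
can scene 0.65 [184.2 213.9] [ 0.6574 -0.4272]
can scene 0.63 [435.3 312.7] [0.6077 0.2599]
can scene 0.55 [216.9 260.4] [ 0.7428 -0.2162]
flux top 0.93 [223.6 294.7] [0.439  0.2545]
flux top 0.56 [423.3 158.9] [ 0.7462 -0.2083]
flux top 0.52 [333.1 259.3] [0.5167 0.0033]
flux scene 0.64 [468. 268.] [0.4394 0.2648]
flux scene 0.47 [511.6 312.6] [0.5205 0.3845]
reel top 0.69 [452.  280.1] [ 0.4661 -0.2664]
reel top 0.6 [459.9 251.8] [ 0.5302 -0.286 ]
reel scene 0.94 [259.2 206.2] [ 0.5203 -0.2843]
reel scene 0.71 [279.7 201.9] [ 0.4722 -0.2526]
[0.5057145  0.3797513  0.20999124]
```

Emit:
{"fn": "step_arm", "kwargs": {"moves": [[[0.1,0.3,-2,0],[0,0,-3,0],[0,0,-3,0],[0,0,-3,0],[0,0,-2,0],[0,0,-2,0],[0,0,-1.2,0],[0,0,-0.8,0],[0,0,0,0],[0,0,0,0]]]}}

```text
t: 12.95
tool_pos: [0.507, 0.3836, 0.0404]
tool_rot: [-1.91, 2.493, -0.0]
contact_force: [1.1, -0.6, -0.1]
opening: 0.0851
```

Emit:
{"fn": "step_arm", "kwargs": {"moves": [[[0,0,0,0],[0,0,0,0],[0,0,0,0],[0,0,0,0],[0,0,0,0],[0,0,0,0],[0,0,0,0],[0,0,0,0]]], "grip": 1, "squeeze": 35}}

```text
t: 13.62
tool_pos: [0.5074, 0.3841, 0.0414]
tool_rot: [-1.909, 2.492, -0.0]
contact_force: [0.2, -0.6, 5.6]
opening: 0.0472
```

Emit:
{"fn": "step_arm", "kwargs": {"moves": [[[0,0,0.7,0],[0,0,1.5,0],[0,0,2.8,0],[0,0,3,0],[0,0,3,0],[0,0,2,0],[0,0,0,0]]]}}

```text
t: 14.2
tool_pos: [0.5093, 0.3851, 0.1773]
tool_rot: [-1.904, 2.485, -0.002]
contact_force: [0.9, 1.4, 0.2]
opening: 0.0472
```

Emit:
{"fn": "step_arm", "kwargs": {"moves": [[[0.4,-1.6,0,0],[1,-3.5,0,0],[1,-3.5,0,0],[1,-3.5,0,0],[1,-3.5,0,0],[1,-3.5,0,0],[1,-3.5,0,0],[1,-3.5,0,0],[1,-3.5,0,0],[0.8,-2.4,0,0]]]}}

```text
t: 15.03
tool_pos: [0.598, 0.0605, 0.1686]
tool_rot: [1.907, -2.494, -0.001]
contact_force: [1.0, 0.6, -1.4]
opening: 0.0469
```

Emit:
{"fn": "step_arm", "kwargs": {"moves": [[[0,0,-2,0],[0,0,-2,0],[0,0,-2,0],[0,0,0,0],[0,0,0,0]]]}}

```text
t: 15.45
tool_pos: [0.5966, 0.0635, 0.1075]
tool_rot: [1.908, -2.491, -0.005]
contact_force: [0.2, 0.2, -1.2]
opening: 0.0476
```

```bash
python3 look.py scene pics/l3.png 270 130 450 300 3.3
```

```text
[0.59799617 0.06354202 0.1094396 ]
```

View pics/l3.png

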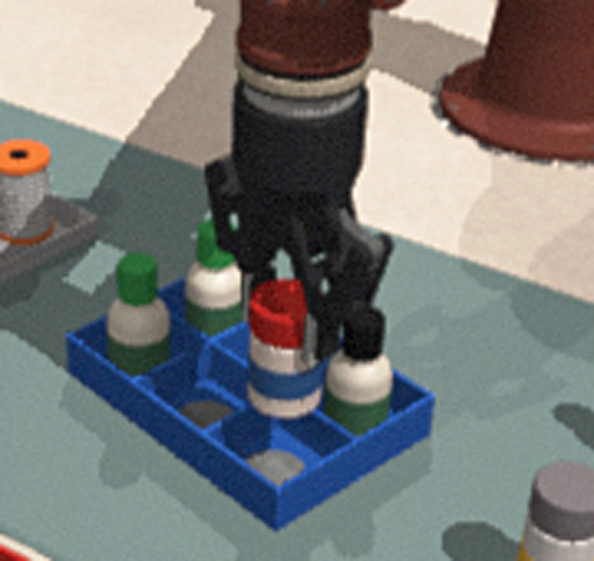

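```bash
python3 -c "
from h import *
print(proj('scene',[.598,.0635,.069]),proj('scene',[.598,.0635,.144]),proj('scene',[.6,.0633,.004]))
print(at_z('scene',(356.4,251),.069))"
```

```text
[355.31749136 248.03765353] [356.92763184 218.84673658] [353.48774075 271.54342427]
[0.60521383 0.07061232 0.069     ]
```

The jar hangs upright over cell5. The felt at (354,271) matches the projected cell centre, and the lid is at (357,218) where it was predicted. I'll lower it.

Emit:
{"fn": "step_arm", "kwargs": {"moves": [[[0.1,0,-2,0],[0,0,-2,0],[0,0,-1.2,0],[0,0,-0.6,0],[0,0,-0.3,0],[0,0,0,0],[0,0,0,0]]]}}

```text
t: 16.08
tool_pos: [0.6003, 0.0635, 0.05]
tool_rot: [-1.91, 2.493, -0.002]
contact_force: [0.7, -0.1, -0.5]
opening: 0.047
```

Emit:
{"fn": "step_arm", "kwargs": {"moves": [[[0,0,-0.1,0],[0,0,-0.1,0],[0,0,0,0],[0,0,0,0]]]}}

```text
t: 16.42
tool_pos: [0.5997, 0.0635, 0.0471]
tool_rot: [-1.91, 2.493, -0.001]
contact_force: [0.3, -0.1, -0.7]
opening: 0.0472
```

Emit:
{"fn": "step_arm", "kwargs": {"moves": [[[0,0,-0.1,0],[0,0,-0.05,0],[0,0,-0.05,0],[0,0,0,0]]]}}

```text
t: 16.75
tool_pos: [0.5997, 0.0634, 0.0454]
tool_rot: [-1.911, 2.494, -0.0]
contact_force: [-2.0, -0.9, 3.5]
opening: 0.0471
```

Emit:
{"fn": "step_arm", "kwargs": {"moves": [[[0,0,0,0],[0,0,0,0],[0,0,0,0],[0,0,0,0],[0,0,0,0],[0,0,0,0]]], "grip": 0}}

```text
t: 17.25
tool_pos: [0.5995, 0.0635, 0.0447]
tool_rot: [-1.911, 2.494, 0.0]
contact_force: [0.1, 0.7, 0.6]
opening: 0.0852
```

Emit:
{"fn": "step_arm", "kwargs": {"moves": [[[0,0,1,0],[0,0,2,0],[0,0,3,0],[0,0,4,0],[0,0,4,0],[0,0,3,0],[0,0,0,0]]]}}

```text
t: 17.83
tool_pos: [0.6038, 0.0635, 0.2255]
tool_rot: [-1.903, 2.484, -0.015]
contact_force: [0.7, 0.4, 0.7]
opening: 0.0855
```

Emit:
{"fn": "step_arm", "kwargs": {"moves": [[[0,1.5,0,0.12],[0,1.5,0,0.12],[0,1.5,0,0.12],[0,1.5,0,0.12],[0,1.5,0,0.12],[0,1.5,0,0.12],[0,1.5,0,0.12],[0,1.5,0,0.12],[0,1.5,0,0.12],[0,1.5,0,0.12]]]}}

```text
t: 18.67
tool_pos: [0.5994, 0.2142, 0.2153]
tool_rot: [-2.988, 0.97, -0.001]
contact_force: [0.3, -0.3, -0.3]
opening: 0.0853
```

Emit:
{"fn": "step_arm", "kwargs": {"moves": [[[0,1.8,0,0.12],[0,1.8,0,0.12],[0,1.3,0,0.12],[0,0,-2,0.013],[0,0,-4,0],[0,0,-2,0],[0,0,0,0],[0,0,0,0]]]}}

```text
t: 19.33
tool_pos: [0.5986, 0.2622, 0.1337]
tool_rot: [3.114, -0.409, -0.004]
contact_force: [0.3, -0.2, 0.6]
opening: 0.0854
```

```bash
python3 look.py scene pics/l4.png 360 200 560 400 3;python3 -c "
from h import *
p=readout.get_obs()['tool_pos'];c,s=.967,-.256
for k in (.0425,0,-.0425): print(proj('scene',[p[0]+k*c,p[1]+k*s,p[2]+.013]))
print(proj('scene',[.6,.262,.09]))"
```

```text
[0.60001475 0.26259794 0.13602345]
[436.40656416 263.17054842]
[451.3965882  253.20012836]
[465.57328477 243.76739521]
[445.48913313 277.48424841]
```

View pics/l4.png

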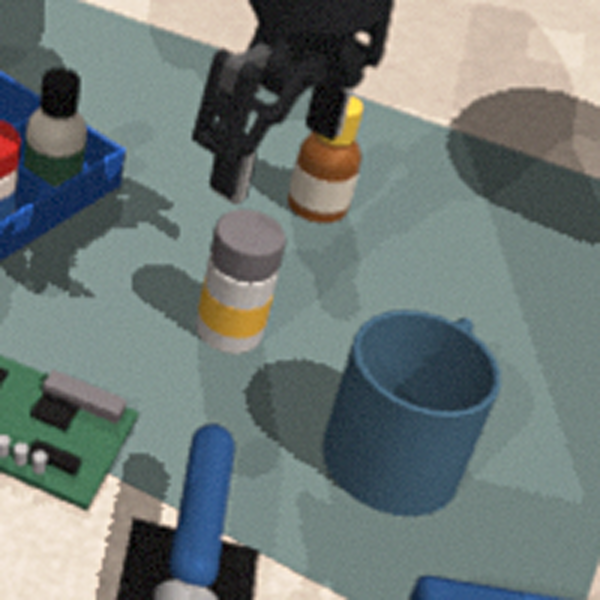

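The can's top is at (443,276), against (445.5,277.5) predicted, so I'll shift 3 mm towards −y. The fingers at (436,262) and (466,243) straddle it in x, and the mug is clear.

Emit:
{"fn": "step_arm", "kwargs": {"moves": [[[0,-0.3,-2,0],[0,0,-2,0],[0,0,-2,0],[0,0,-1.2,0],[0,0,-0.8,0],[0,0,0,0],[0,0,0,0]]]}}

```text
t: 19.97
tool_pos: [0.6003, 0.2597, 0.0561]
tool_rot: [-3.114, 0.409, -0.002]
contact_force: [0.1, -0.1, -0.4]
opening: 0.0855
```

Emit:
{"fn": "step_arm", "kwargs": {"moves": [[[0,0,0,0],[0,0,0,0],[0,0,0,0],[0,0,0,0],[0,0,0,0],[0,0,0,0],[0,0,0,0],[0,0,0,0],[0,0,0,0]]], "grip": 1, "squeeze": 30}}

```text
t: 20.72
tool_pos: [0.6002, 0.2597, 0.056]
tool_rot: [-3.114, 0.409, -0.002]
contact_force: [-1.4, -0.0, 6.0]
opening: 0.0434
```

Emit:
{"fn": "step_arm", "kwargs": {"moves": [[[0,0,0.7,0],[0,0,1.5,0],[0,0,2.8,0],[0,0,3,0],[0,0,3,0],[0,0,2,0],[0,0,0,0]]]}}

```text
t: 21.3
tool_pos: [0.6025, 0.2604, 0.1925]
tool_rot: [-3.11, 0.408, -0.016]
contact_force: [0.2, 0.7, 0.0]
opening: 0.0434
```

Emit:
{"fn": "step_arm", "kwargs": {"moves": [[[-0.1,-1.6,0,0],[-0.25,-3.5,0,0],[-0.25,-3.5,0,0],[-0.25,-3.5,0,0],[-0.25,-3.5,0,0],[-0.25,-3.5,0,0],[-0.25,-3.5,0,0],[-0.25,-2.5,0,0],[-0.05,-1.5,0,0],[0,0,0,0]]]}}

```text
t: 22.13
tool_pos: [0.5787, -0.01, 0.1825]
tool_rot: [3.113, -0.415, -0.006]
contact_force: [0.6, 0.2, -1.4]
opening: 0.0434
```

Emit:
{"fn": "step_arm", "kwargs": {"moves": [[[0,0,-2,0],[0,0,-2,0],[0,0,-1.5,0],[0,0,-0.5,0],[0,0,0,0],[0,0,0,0]]]}}

```text
t: 22.63
tool_pos: [0.5801, -0.0062, 0.1244]
tool_rot: [-3.115, 0.408, 0.002]
contact_force: [0.3, -0.1, -0.9]
opening: 0.0433
```

```bash
python3 look.py scene pics/l5.png 270 130 450 300 3.3; python3 -c "
from h import *
p=readout.get_obs()['tool_pos']
for z in (-.056,.034): print(proj('scene',[p[0],p[1],p[2]+z]))
print(proj('scene',[.5815,-.0063,.004]))"
```

```text
[ 0.58084946 -0.00634421  0.1254404 ]
[332.50088151 232.70272977]
[332.9813222  198.04827284]
[332.04145743 255.67420764]
```

View pics/l5.png

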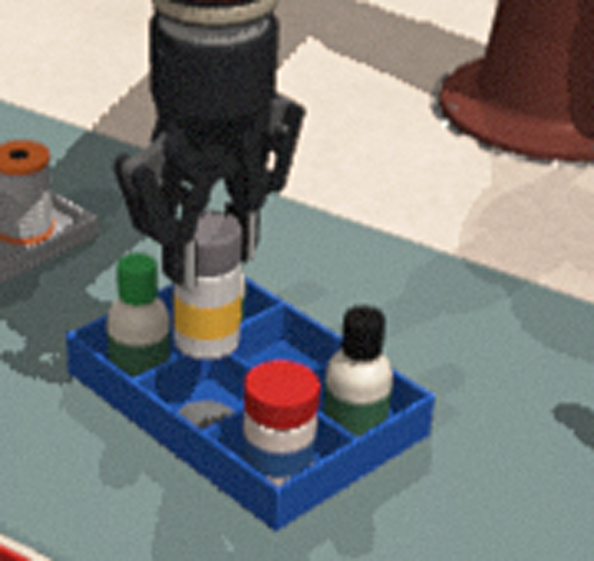

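The jar stands in cell5. The can's bottom at (333,234) matches the prediction over cell4, so I'll lower it.

Emit:
{"fn": "step_arm", "kwargs": {"moves": [[[0.1,0,-2,0],[0,0,-2,0],[0,0,-1.2,0],[0,0,-0.7,0],[0,0,-0.3,0],[0,0,0,0],[0,0,0,0]]]}}

```text
t: 23.27
tool_pos: [0.5823, -0.0066, 0.0638]
tool_rot: [3.115, -0.409, 0.002]
contact_force: [0.3, -1.0, -0.9]
opening: 0.0434
```

Emit:
{"fn": "step_arm", "kwargs": {"moves": [[[0,0,-0.1,0],[0,0,-0.05,0],[0,0,-0.05,0],[0,0,0,0]]]}}

```text
t: 23.6
tool_pos: [0.5817, -0.0066, 0.0611]
tool_rot: [3.115, -0.409, 0.001]
contact_force: [0.6, -0.6, -1.0]
opening: 0.0432
```

Emit:
{"fn": "step_arm", "kwargs": {"moves": [[[0,0,-0.05,0],[0,0,-0.05,0],[0,0,0,0],[0,0,0,0]]]}}

```text
t: 23.93
tool_pos: [0.5816, -0.0066, 0.06]
tool_rot: [3.115, -0.409, 0.0]
contact_force: [0.3, -0.4, 1.0]
opening: 0.0432
```

Emit:
{"fn": "step_arm", "kwargs": {"moves": [[[0,0,-0.05,0],[0,0,0,0]]]}}

```text
t: 24.1
tool_pos: [0.5817, -0.0066, 0.06]
tool_rot: [3.115, -0.409, 0.0]
contact_force: [-3.5, -0.5, 4.3]
opening: 0.0431
```

Emit:
{"fn": "step_arm", "kwargs": {"moves": [[[0,0,0,0],[0,0,0,0],[0,0,0,0],[0,0,0,0],[0,0,0,0],[0,0,0,0]]], "grip": 0}}

```text
t: 24.6
tool_pos: [0.5815, -0.0065, 0.0591]
tool_rot: [-3.115, 0.409, 0.0]
contact_force: [-0.3, 0.2, 1.1]
opening: 0.0854
```

Emit:
{"fn": "step_arm", "kwargs": {"moves": [[[0,0,1,0],[0,0,2,0],[0,0,3,0],[0,0,4,0],[0,0,4,0],[0,0,3,0],[0,0,0,0]]]}}

```text
t: 25.18
tool_pos: [0.5856, -0.007, 0.2398]
tool_rot: [3.115, -0.409, 0.025]
contact_force: [0.8, -0.1, 0.9]
opening: 0.0853
```

Emit:
{"fn": "step_arm", "kwargs": {"moves": [[[-1.0,1.8,0,0],[-1.7,3.2,0,0],[-1.7,3.2,0,0],[-1.7,3.2,0,0],[-1.7,3.2,0,0],[-1.7,3.2,0,0],[-1.7,3.2,0,0],[-1.7,3.2,0,0],[-1.1,2.2,0,0],[0,0,0,0]]]}}

```text
t: 26.02
tool_pos: [0.4394, 0.2607, 0.2299]
tool_rot: [-3.114, 0.401, 0.0]
contact_force: [-0.2, -0.3, -0.0]
opening: 0.0855
```

Emit:
{"fn": "step_arm", "kwargs": {"moves": [[[0,0,-2,0],[0,0,-3,0],[0,0,-2,0],[0,0,-1,0],[0,0,0,0],[0,0,0,0]]]}}

```text
t: 26.52
tool_pos: [0.4418, 0.2571, 0.1497]
tool_rot: [3.115, -0.41, -0.0]
contact_force: [1.1, 0.5, 0.4]
opening: 0.0854
```

```bash
python3 look.py scene pics/l6.png 270 120 530 300 3; python3 -c "
from h import *
p=readout.get_obs()['tool_pos'];c,s=.967,-.256
for k in (.0425,0,-.0425): print(proj('scene',[p[0]+k*c,p[1]+k*s,p[2]+.013]))
print(proj('scene',[.441,.257,.095]),proj('scene',[.441,.257,.0]))"
```

```text
[0.44249049 0.2574965  0.15080029]
[467.70694064 213.63931345]
[480.27900698 205.98018906]
[492.23906391 198.69251495]
[473.18018837 233.03203328] [464.35082238 267.07061074]
```

View pics/l6.png

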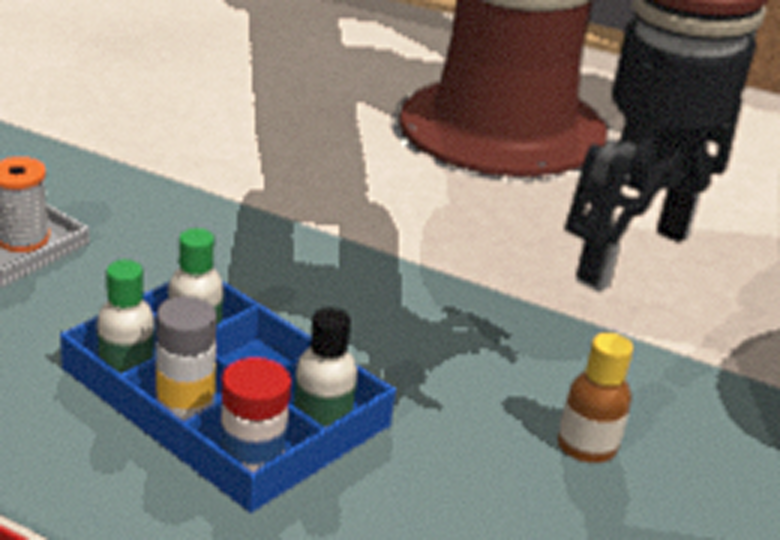

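The jar and can stand upright in cells 5 and 4. The flux cap is at (474,234), within about 1.5 px of the prediction, and the fingers straddle it. I'll descend onto the cap.

Emit:
{"fn": "step_arm", "kwargs": {"moves": [[[0,0.1,-2.5,0],[0,0,-2.5,0],[0,0,-1.8,0],[0,0,-1,0],[0,0,-0.7,0],[0,0,0,0],[0,0,0,0]]]}}

```text
t: 27.15
tool_pos: [0.4425, 0.2588, 0.0656]
tool_rot: [-3.114, 0.409, -0.003]
contact_force: [0.3, -0.3, 0.3]
opening: 0.0852
```

Emit:
{"fn": "step_arm", "kwargs": {"moves": [[[0,0,0,0],[0,0,0,0],[0,0,0,0],[0,0,0,0],[0,0,0,0],[0,0,0,0],[0,0,0,0],[0,0,0,0],[0,0,0,0],[0,0,0,0]]], "grip": 1, "squeeze": 30}}

```text
t: 27.98
tool_pos: [0.4419, 0.2586, 0.0648]
tool_rot: [-3.115, 0.409, -0.001]
contact_force: [0.3, -0.9, 4.3]
opening: 0.0274
```

Emit:
{"fn": "step_arm", "kwargs": {"moves": [[[0,0,0.7,0],[0,0,1.5,0],[0,0,2.8,0],[0,0,3,0],[0,0,3,0],[0,0,2,0],[0,0,0,0],[0,0,0,0]]]}}

```text
t: 28.65
tool_pos: [0.4418, 0.2586, 0.195]
tool_rot: [-3.114, 0.409, -0.002]
contact_force: [0.3, 0.2, -1.0]
opening: 0.0271
```

Emit:
{"fn": "step_arm", "kwargs": {"moves": [[[0.4,-1.5,0,0],[0.9,-3.2,0,0],[0.9,-3.2,0,0],[0.9,-3.2,0,0],[0.9,-3.2,0,0],[0.9,-3.2,0,0],[0.9,-3.2,0,0],[0.8,-2.6,0,0],[0.4,-1.4,0,0],[0,0,0,0]]]}}

```text
t: 29.48
tool_pos: [0.5104, 0.009, 0.1911]
tool_rot: [3.113, -0.415, -0.008]
contact_force: [0.1, -0.6, -2.7]
opening: 0.0268
```

Emit:
{"fn": "step_arm", "kwargs": {"moves": [[[0,0,0,0],[0,0,-2,0],[0,0,-2,0],[0,0,-1.5,0],[0,0,-0.5,0],[0,0,0,0],[0,0,0,0]]]}}

```text
t: 30.07
tool_pos: [0.5111, 0.0123, 0.134]
tool_rot: [-3.115, 0.407, 0.001]
contact_force: [-0.4, -0.2, -1.5]
opening: 0.0271
```

```bash
python3 look.py scene pics/l7.png 270 130 450 300 3.3; python3 -c "
from h import *
p=readout.get_obs()['tool_pos']
for z in (-.065,.03): print(proj('scene',[p[0],p[1],p[2]+z]))
print(proj('scene',[.512,.012,.004]))"
```

```text
[0.51183218 0.01201208 0.13499342]
[355.95087951 220.56229877]
[357.88097983 184.50846575]
[354.69271152 243.27864457]
```

View pics/l7.png

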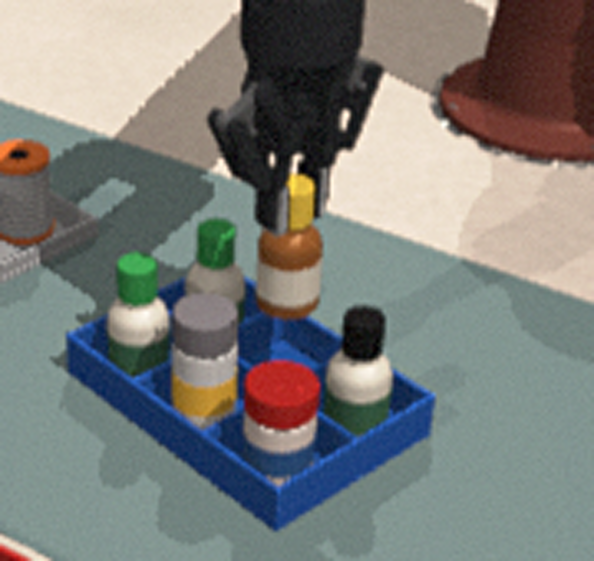

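The flux bottle hangs upright over cell1 with its bottom at (357,223), clear of the neighbouring bottles. I'll lower it.

Emit:
{"fn": "step_arm", "kwargs": {"moves": [[[0,0,-2,0],[0,0,-2,0],[0,0,-1.2,0],[0,0,-0.7,0],[0,0,-0.4,0],[0,0,0,0],[0,0,0,0]]]}}

```text
t: 30.7
tool_pos: [0.5122, 0.0114, 0.0722]
tool_rot: [-3.115, 0.409, -0.002]
contact_force: [-0.3, -1.3, -0.8]
opening: 0.0273
```

Emit:
{"fn": "step_arm", "kwargs": {"moves": [[[0,0,-0.1,0],[0,0,-0.1,0],[0,0,0,0],[0,0,0,0]]]}}

```text
t: 31.03
tool_pos: [0.5117, 0.0114, 0.0697]
tool_rot: [3.115, -0.409, 0.001]
contact_force: [0.2, -0.3, -1.4]
opening: 0.0271
```

Emit:
{"fn": "step_arm", "kwargs": {"moves": [[[0,0,-0.05,0],[0,0,-0.05,0],[0,0,0,0],[0,0,0,0]]]}}

```text
t: 31.37
tool_pos: [0.5118, 0.0114, 0.0688]
tool_rot: [3.115, -0.409, 0.001]
contact_force: [-0.7, 0.3, 2.7]
opening: 0.0274
```

Emit:
{"fn": "step_arm", "kwargs": {"moves": [[[0,0,-0.05,0],[0,0,0,0],[0,0,0,0],[0,0,0,0],[0,0,0,0],[0,0,0,0]]], "grip": 0.52}}

```text
t: 31.87
tool_pos: [0.5115, 0.0115, 0.0677]
tool_rot: [3.115, -0.409, -0.0]
contact_force: [0.6, 0.4, 0.2]
opening: 0.0411
```

Emit:
{"fn": "step_arm", "kwargs": {"moves": [[[0,0,0.7,0],[0,0,1.5,0],[0,0,3,0],[0,0,4,0],[0,0,4,0],[0,0,3,0],[0,0,0,0],[0,0,0,0]]]}}

```text
t: 32.53
tool_pos: [0.513, 0.0113, 0.2333]
tool_rot: [-3.115, 0.409, -0.01]
contact_force: [-0.9, -0.4, -0.9]
opening: 0.0406
```

Emit:
{"fn": "step_arm", "kwargs": {"moves": [[[-1.5,3.5,0,0],[-1.5,3.5,0,0],[-1.5,3.5,0,0],[-1.5,3.5,0,0],[-1.5,3.5,0,0],[-1,3.5,0,0],[0,3.5,0,0],[0,3,0,0],[0,0,0,0],[0,0,0,0]]]}}

```text
t: 33.37
tool_pos: [0.4252, 0.2871, 0.2276]
tool_rot: [3.113, -0.404, -0.005]
contact_force: [-0.3, 0.0, -0.2]
opening: 0.041
```

```bash
python3 look.py top pics/f1.png 140 150 530 320 2; python3 look.py scene pics/f2.png 160 160 560 400 2; python3 -c "
import cv2,numpy as np
a=cv2.imread('pics/f1.png');b=cv2.imread('pics/f2.png');b=cv2.resize(b,(a.shape[1],int(b.shape[0]*a.shape[1]/b.shape[1])))
o=np.vstack([a,b]);k=600/o.shape[0];cv2.imwrite('pics/f.png',cv2.resize(o,None,fx=k,fy=k))"; python3 b.py | head -8
```

```text
[0.42555112 0.28618091 0.22785666]
[0.42587671 0.28565143 0.2282078 ]
reel attempt to get argmax of an empty sequence
jar attempt to get argmax of an empty sequence
jar2 attempt to get argmax of an empty sequence
flux attempt to get argmax of an empty sequence
can [214.2 221.5] [198 204  30  33 589] [0.5989 0.2557]
blackreel [464.  250.7] [453 240  23  22 404] [ 0.5304 -0.2778]
a [370.7 235.4] [365 230  12  12 115] [ 0.5643 -0.0763]
b [362.2 268.1] [356 263  13  12 110] [ 0.4959 -0.0573]
```

View pics/f2.png

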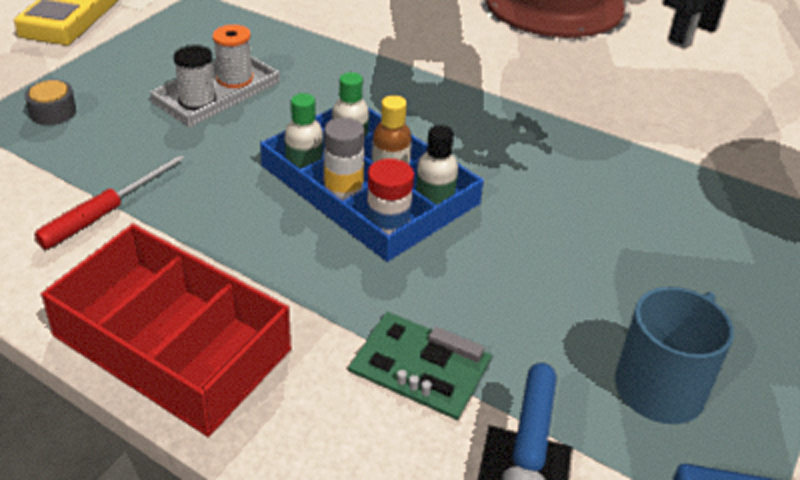

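View pics/f1.png

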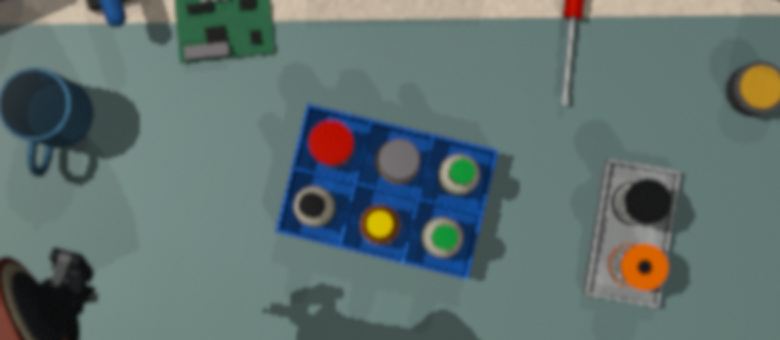

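Both final views show everything in place. The orange reel stands beside the black one in the tray. The jar, can and flux bottle are upright in their cells, the stock bottles and bystanders haven't moved, and the arm is clear.

```bash
python3 -c "
from h import *
print(ctrl.finish_job())"
```

```text
the job is handed in; nothing more can be done
None
```

The job is done and handed in after about 33 s of the 72 s allowed; `finish_job` gave no verdict.

I first moved the orange reel from cell1 to the free half of the tray, beside the black reel. After that I put the jar in cell5, the can in cell4 and the flux bottle, gripped by its cap, in cell1. I lowered each one in small steps until the force reading showed it touching the floor, then let go.

**Final checks:**
- **Pictures:** the top and scene views show all four objects upright in their places and the gripper well clear of them.
- **Left in place:** the black reel and the two green-capped bottles measured within 0.5 mm of where they started. The third bottle, mug, board, screwdriver and tin I checked only by eye, and they look unmoved.
- **Forces:** the readings I saw stayed below about 7 N.

**Checks that failed or disagreed:**
- The crate fit from the network's cell points did not work, so I used the crate outline instead. It measured 221×148 mm against the stated 220×148, and the bottle positions agreed with it to within about 3 mm.
- Single network position estimates were off by up to about 2 cm, so I checked each target against the close-up pictures before gripping.
- The last colour search looked at the old positions. It found nothing for the reel, jar and flux bottle, as expected once they had moved. The hit it reported for the can there is background: the pictures show the can in cell4.

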